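# Gauge the printed collars and sort out the one that passes

## Task

Two printed tube collars lie on the bench and need sorting by bore: take the plug gauge from its wooden stand and, where the collar lies, lower it fully into the one that it fits. Then slide that collar until it lies wholly on the green disc, and leave it there with the gauge standing fully home and upright in its bore. Leave the collar that the gauge does not pass where it is.

Things in the scene. Friction and masses are not known exactly. Their poses are not given: they have to be found in the camera images.
- plug_gauge: Upright plug gauge, 160 g, origin at its lower end, z up. From the origin up: steel pin, 24 mm diameter, 0 to 28 mm (lowest 8 mm taper to 12 mm); silver flange, 46 mm diameter, 28 to 33 mm; black handle with two green bands, 24 mm diameter, 33 to 103 mm (grip here). Starts in a fixed wooden stand (64x64x40 mm, 30 mm bore), flange on its top, origin 12 mm above the bench.
- collar_a: Loose blue plastic ring (collar), 56 mm outside diameter, 32 mm high, 80 g, through bore 30 mm: the gauge passes. Flat on the bench. Origin: centre of its underside; z up. With the gauge fully home its flange rests on the collar and its origin is 4 mm above the collar's. With the pin in the bore, the held gauge pulls the collar along the bench.
- collar_b: Loose blue round plastic collar, outside the same as the other (56 mm diameter, 32 mm high, 80 g), but with a bore of only 18 mm: the gauge does not pass. Origin: centre of its underside; z up. The two collars' places vary.
- green_disc: Flat green sticker with a thin white rim on the bench, 96 mm diameter, 1 mm thick, no edge to catch on. Origin: its centre, on the bench. The straight way to it from the collar that passes is free.
Things that resemble listed ones, but are neither listed nor needed, are in the scene too. Leave any orange look-alike of the plug_gauge alone.

How it is judged:
On the way, in this order (a step that is already met when the one before it is completed fails the run):
1. the gauge is in the bore of the collar that it passes, where that collar lay (z of plug_gauge in the frame of collar_a below 0.012 m and horizontal distance between plug_gauge and collar_a below 0.012 m and angle between plug_gauge's own z axis and vertical below 0.17 rad and distance of collar_a from where it was at the start of the episode below 0.04 m), for 0.1 s.
2. that collar lies on the green disc with the gauge in it (z of plug_gauge in the frame of collar_a below 0.012 m and horizontal distance between plug_gauge and collar_a below 0.012 m and angle between plug_gauge's own z axis and vertical below 0.17 rad and horizontal distance between collar_a and green_disc below 0.022 m), for 0.2 s.
At the end, for the whole second after the job is handed in: The 30 mm bore collar lies flat at rest within 22 mm of the green disc's centre; the released gauge stands in it at rest, origin under 12 mm above the collar's and within 12 mm of its axis, leaning under 0.17 rad; the 18 mm bore collar is within 30 mm of its start (all of step 2 and angle between collar_a's own z axis and vertical below 0.1 rad and height (world z) of collar_a below 0.01 m and distance of collar_b from where it was at the start of the episode below 0.03 m and linear speed of each of plug_gauge, collar_a below 0.02 m/s); the robot touches nothing.
It fails at once if the collar that the gauge does not pass is shifted by more than 30 mm (distance of collar_b from where it was at the start of the episode above 0.03 m).
It also fails if it takes over 42 s, if anything falls off the work surface, if the arm or the gripper's body presses on something with over 40 N, if the wrist force passes 120 N, or if a joint passes its speed limit or range.

## Robot

A 6-joint arm with a two-finger parallel gripper is mounted at the origin on a cart in front of the work surface, level with it; the furniture and walls round the work are solid. World frame = base frame: x ahead of the robot, y to its left, z up, the work surface at z = 0. Lengths are in m, angles in rad, forces in N, time in s.
With the tool pointing down it reaches from about 0.35 to 0.975 m from the base axis. Payload 4.9 kg.
Tool frame: the origin (TCP) lies midway between the tips of the shut fingers; the grasp point (between the pads) lies 19 mm behind it; z points along the fingers, y is the direction in which the jaws open and shut (so a half turn about z gives the same grasp; the last joint's range is limited). The gripper opens to 85 mm and grips with 20 to 120 N. Pads are 22 mm wide; open, the fingers measure 114 mm over their backs; the gripper's body (76 mm by 85 mm) begins 54 mm behind the grasp point. The pads swing forward as they close: fully open they stand 13 mm farther back than shut.
Start: joints at [1.082, 0.053, 1.613, -0, 1.476, -0.119], TCP at [0.226, 0.583, 0.231] pointing down, gripper open.
Joint ranges: [-3.01, 3.01], [-1.01, 2.22], [0.06, 2.58], [-1.02, 4.17], [0.09, 2.62], [-3.14, 3.14]. Speed limits (rad/s): [2.57, 2.57, 3.14, 3.14, 3.14, 3.14].

## Interface

Orientations are given as a unit quaternion [w, x, y, z].
In Python, from plant import state, grab_frame, camera_params, job_done, boxes_of gives the robot as it stands.
- The arm moves only by the tool step_arm, never from a script. Its argument "steps" is a list of rows, each a list of 4 numbers: the shift along the tool's x, y, z in mm, then the turn about the tool's z in degrees. A call has 1 to 8 rows; each row shifts and turns the pose as measured when the row begins, along the tool's axes as they then stand; what a row does not reach is not made up. A row lasts 1/10 s, in which the tool goes at most 50 mm and 8.59 degrees, less where a joint would pass 70% of its speed; a pose out of reach is approached as far as the arm can. A call is refused whole if a number of a shift passes 50 or a number of a turn 8.59, either way. A call with a gripper value outside its range is refused whole. "claw" is the opening in per cent of the stroke, from 0 (shut) to 100 (fully open), set as the call begins (left out, the last holds). The fingers move at their own pace and stop on an object; the grip force is fixed at half the most. Time passes only in rows, so rows that do not move let the fingers close. It gives the time, the measured TCP pose, the force and the opening at its end, in the units of the state.
- state(): the state, without advancing time (a new reading comes with each control period).
- grab_frame(name): name is "scene" or "top"; returns (picture, depth): 384x512x3 uint8, red, green, blue; 384x512 float32, m along the optical axis (not along the pixel's ray), 0 where there is no reading.
- camera_params(name): a dict with "mtx" (3x3 intrinsics, pixels), "k1" (the pictures are not rectified: a ray, as slopes to the right and down, at radius r is drawn at 1 + k1 r^2 times it, then the intrinsics apply), "extrinsics" (4x4, takes a point from camera to world coordinates). Camera axes: x right, y down, z forward; pixel columns grow to the right and rows downward; lengths in m; the calibration is good to about 2 mm. A picture is of the moment at which its call begins. camera_params takes no time and is no camera call.
- job_done(): hands the job in, once; it reports no verdict.
Trained networks look in the newest picture that a camera, given by its name, has taken for a name from the list of things; names that differ only in an ending like _2 or _b are one class to them, and where a whole thing is asked for, a point or a joint stands for the part that bears it (a point fixed in the world has none). Each returns a list of dicts, best first, with "p" (0 to 1); they miss things now and then, are a little off and sometimes report something else, mostly with a low value. They report only what shows in the picture. A call takes as long as a camera call. They do not tell look-alikes from the thing itself.
- boxes_of(camera, label): "box" ([left, top, width, height] in pixels, round what is visible of it).
The state is a dict: "time": time; "joint_pos": joint angles; "joint_vel": joint speeds; "joint_efforts": joint torques, N m; "tool_pos": TCP position; "tool_rot": TCP orientation; "contact_force": force on the tool from outside, world axes, zero at the start; "ft_torque": the same for the moment, N m; "gripper_width": opening from 0.0 (shut) to 1.0 (fully open).
Only numpy, scipy, OpenCV 4.12 (cv2) and the standard library are available. Lean on these libraries where they do the work, as an engineer would, in place of code of your own. Each camera call takes 0.05 s, during which the arm holds its last target. There are 200 camera calls.

## Working session

There is one attempt and no reset: what is moved stays moved. The work goes in short steps, Python scripts to look and compute and a tool call to move; the robot and the scene stay as the last step left them, time stands still between calls to the robot, and variables do not carry over. Pictures are saved under pics/ and viewed, about 8 in all and at most 12, crops included, and the job is handed in when it is done.

Besides the shell and the picture viewer there is one more tool, called in YAML: its name, and indented under it one key for each argument. step_arm: Moves the arm, as the interface text tells. Its arguments: {"type":"object","properties":{"steps":{"type":"array"},"claw":{"type":"number"}},"required":["steps"]}

```bash
mkdir -p pics; cat > h.py <<'E'
import numpy as np, cv2
from plant import *
def world(cam,uv,depth=None,z=None):
    """pixels -> world, by depth or by intersecting a height plane"""
    c=camera_params(cam);K=np.array(c["mtx"]);T=np.array(c["extrinsics"])
    uv=np.atleast_2d(uv).astype(float)
    r=cv2.undistortPoints(uv[:,None],K,np.array([c["k1"],0,0,0.]))[:,0]
    d=np.c_[r,np.ones(len(r))]
    if depth is not None: s=np.asarray(depth).reshape(-1,1)
    else: s=((z-T[2,3])/(d@T[:3,:3].T)[:,2])[:,None]
    return (d*s)@T[:3,:3].T+T[:3,3]
def snap(cam,name):
    p,d=grab_frame(cam); cv2.imwrite(f"pics/{name}.png",p[:,:,::-1]); np.save(f"pics/{name}.npy",d); return p,d
E
python3 - <<'E'
from h import *
s=state();print(s["time"],s["tool_pos"],s["tool_rot"],s["gripper_width"])
a=[]
for c in("top","scene"):
    p,d=snap(c,c+"0");a.append(p)
    print(c,np.round(camera_params(c)["extrinsics"],2).tolist())
    for l in("plug_gauge","collar_a","green_disc"):
        for b in boxes_of(c,l):
            x,y,w,h=b["box"];u,v=x+w/2,y+h/2
            dd=d[min(383,int(v)),min(511,int(u))]
            print(c,l,round(b["p"],2),np.round(b["box"]),np.round(world(c,[u,v],dd)[0],3))
E
cd pics; python3 -c "
import cv2;cv2.imwrite('both.png',cv2.resize(cv2.vconcat([cv2.imread('top0.png'),cv2.imread('scene0.png')]),None,fx=.78,fy=.78))"
```

```text
0.0 [0.22561271 0.58219205 0.23007466] [-2.92688873e-04  1.83835094e-01  9.82956561e-01 -9.86039513e-04] 1.0013134681319598
top [[-0.02, -0.99, 0.12, 0.37], [-1.0, 0.02, 0.01, -0.01], [-0.01, -0.12, -0.99, 0.88], [0.0, 0.0, 0.0, 1.0]]
top plug_gauge 0.93 [354. 186.  25.  24.] [ 0.439 -0.205  0.093]
top plug_gauge 0.78 [319. 234.  28.  24.] [ 0.349 -0.135  0.105]
top collar_a 0.65 [253. 104.  28.  26.] [ 0.628 -0.019 -0.003]
top collar_a 0.56 [248. 183.  30.  32.] [ 0.449 -0.009  0.001]
top green_disc 0.77 [153. 157.  37.  39.] [ 0.502  0.188 -0.002]
scene [[0.85, -0.35, 0.4, 0.06], [-0.53, -0.54, 0.65, -0.7], [-0.01, -0.77, -0.64, 0.71], [0.0, 0.0, 0.0, 1.0]]
scene plug_gauge 0.87 [233. 211.  22.  41.] [ 0.346 -0.154  0.06 ]
scene plug_gauge 0.72 [295. 207.  26.  46.] [ 0.441 -0.227  0.077]
scene collar_a 0.95 [302. 151.  28.  24.] [ 0.609 -0.034  0.031]
scene collar_a 0.81 [240. 171.  24.  31.] [ 0.456 -0.001  0.01 ]
scene green_disc 0.6 [214. 134.  36.  22.] [ 0.503  0.177 -0.003]
```

View pics/both.png

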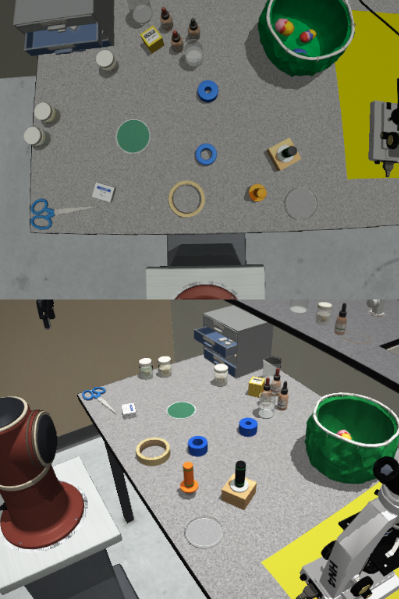

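The top view shows two gauge-like things. The black-handled one stands in the wooden stand at about (364,197), and the orange look-alike is at about (329,247). The blue collars are at about (263,198), wide bore, and (266,117), narrow bore. I'll refine the positions and confirm them in one crop.

```bash
python3 - <<'E'
from h import *
p=cv2.imread("pics/top0.png");d=np.load("pics/top0.npy");hsv=cv2.cvtColor(p,cv2.COLOR_BGR2HSV)
H,W=d.shape;uu,vv=np.meshgrid(np.arange(W),np.arange(H))
P=world("top",np.c_[uu.ravel(),vv.ravel()],d.ravel()).reshape(H,W,3)
def win(x,y,r): m=np.zeros((H,W),bool);m[y-r:y+r,x-r:x+r]=1;return m
blue=(hsv[...,0]>95)&(hsv[...,0]<125)&(hsv[...,1]>120)
for n,(x,y) in dict(near=(263,198),far=(266,117)).items():
    m=blue&win(x,y,26)&(P[...,2]>.024)
    q=np.c_[uu[m],vv[m]].astype(np.float32);(c,r)=cv2.minEnclosingCircle(q)
    X=world("top",c,z=.032)[0]; rr=np.hypot(*(P[m][:,:2]-X[:2]).T)
    print(n,c,r,np.round(X,4),"z",np.median(P[m][:,2]),"radii pct",np.round(np.percentile(rr,[2,50,98]),4),"mean",P[m][:,:2].mean(0))
g=(hsv[...,0]>60)&(hsv[...,0]<90)&(hsv[...,1]>90)&win(170,175,35)
c,r=cv2.minEnclosingCircle(np.c_[uu[g],vv[g]].astype(np.float32));print("disc",c,r,world("top",c,z=0.001)[0], world("top",[uu[g].mean(),vv[g].mean()],z=.001))
w=win(364,197,30)
for lo,hi in((.1,.125),(.05,.1),(.034,.046)):
    m=w&(P[...,2]>lo)&(P[...,2]<hi);q=P[m]; print(lo,m.sum(),q.mean(0),q.min(0),q.max(0), uu[m].mean(),vv[m].mean())
m=w&(P[...,2]>.034)&(P[...,2]<.046)
b=cv2.minAreaRect(np.float32(P[m][:,:2]*1000));print("stand",b)
a=cv2.resize(p[95:265,235:400],None,fx=3.2,fy=3.2,interpolation=cv2.INTER_CUBIC);cv2.imwrite("pics/crop1.png",a)
E
```

```text
near (263.8125, 197.4375) 13.61448860168457 [ 0.4498 -0.0094  0.032 ] z 0.03154328873469958 radii pct [0.015  0.0221 0.0278] mean [ 0.4497112  -0.00969686]
far (266.1842041015625, 115.5) 13.368162155151367 [ 0.6216 -0.0179  0.032 ] z 0.03135812625717732 radii pct [0.0096 0.0208 0.0278] mean [ 0.62133986 -0.01768128]
disc (169.9499969482422, 174.0833282470703) 20.71183967590332 [0.50694448 0.19032723 0.001     ] [[0.50684556 0.18980665 0.001     ]]
0.1 153 [ 0.44452543 -0.21293235  0.11338885] [ 0.43291882 -0.22605579  0.10031694] [ 0.45689534 -0.20190948  0.11848256] 373.3921568627451 193.66013071895424
0.05 79 [ 0.44230636 -0.20568443  0.0752    ] [ 0.43343846 -0.21765116  0.05080276] [ 0.45697337 -0.20180478  0.09879682] 364.8354430379747 196.9493670886076
0.034 688 [ 0.44431858 -0.21082776  0.04088918] [ 0.40531302 -0.25733481  0.03451485] [ 0.48620107 -0.17382357  0.04598393] 363.2732558139535 197.6031976744186
stand ((446.29290771484375, -214.73654174804688), (63.187442779541016, 65.56170654296875), 26.659149169921875)
```

View pics/crop1.png

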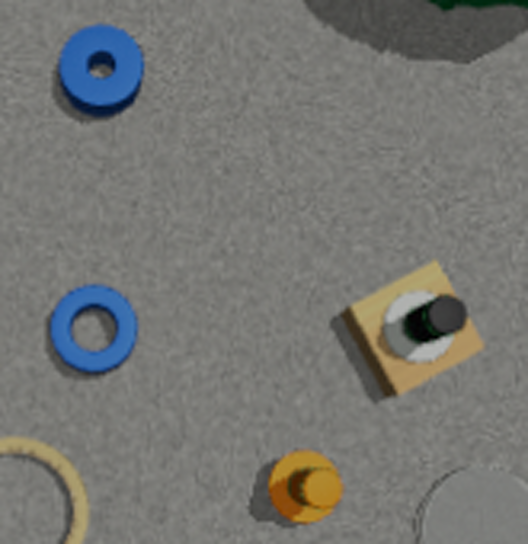

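The crop confirms it. The near collar, crop (93,329), has a bore radius of about 15 mm and is collar_a. The far one, crop (101,68), has the small bore and is collar_b. The black gauge in the wooden stand is the target, and the orange thing, crop (305,487), is the look-alike. Positions are gauge (0.445,-0.214), collar_a (0.450,-0.010) and disc (0.507,0.190). The current jaw direction is fine for the grasp.

step_arm:
  steps:
    - [-41,-28,0,0]
    - [-41,-28,0,0]
    - [-41,-28,0,0]
    - [-41,-28,0,0]
    - [-41,-28,0,0]
    - [-41,-28,0,0]
    - [-41,-28,0,0]
    - [-41,-28,0,0]
  claw: 100

```text
time: 1.2
tool_pos: [0.4523, 0.2548, 0.2316]
tool_rot: [0.001, 0.178, 0.984, 0.002]
contact_force: [0.0, 0.1, 0.4]
gripper_width: 0.998
```

step_arm:
  steps:
    - [-17,-45,0,0]
    - [-17,-45,0,0]
    - [-17,-45,0,0]
    - [-17,-45,0,0]
    - [-17,-45,0,0]
    - [-17,-45,0,0]
    - [-17,-45,0,0]
    - [-17,-45,0,0]

```text
time: 2.0
tool_pos: [0.4546, -0.1453, 0.2331]
tool_rot: [0.006, 0.178, 0.984, 0.002]
contact_force: [1.0, -0.4, -0.3]
gripper_width: 1.002
```

```bash
cat >> h.py <<'E'
from scipy.spatial.transform import Rotation as R
def to(x,y,z):
    """tool-frame shift in mm from the TCP now to a world point"""
    s=state();w,a,b,c=s["tool_rot"];r=R.from_quat([a,b,c,w])
    print("tcp",np.round(s["tool_pos"],4),"rot",r.as_matrix().round(3).tolist(),"f",np.round(s["contact_force"],1),"w",round(s["gripper_width"],3),"t",s["time"])
    print("shift mm",np.round(1000*r.inv().apply(np.array([x,y,z])-s["tool_pos"]),1))
E
python3 -c "
from h import *
to(.445,-.214,.15)"
```

```text
tcp [ 0.4546 -0.1453  0.2331] rot [[-0.937, 0.35, 0.012], [0.35, 0.937, 0.002], [-0.011, 0.006, -1.0]] f [ 1.  -0.4 -0.3] w 1.002 t 2.0
shift mm [-14.2 -68.2  82.9]
```

step_arm:
  steps:
    - [-7,-34,10,0]
    - [-7,-34,20,0]
    - [0,0,25,0]
    - [0,0,25,0]
    - [0,0,0,0]

```text
time: 2.5
tool_pos: [0.4439, -0.2249, 0.1534]
tool_rot: [0.009, 0.183, 0.983, -0.0]
contact_force: [-0.4, 0.9, -1.2]
gripper_width: 1.002
```

```bash
python3 -c "
from h import *
to(.445,-.214,.066)
snap('scene','s1');p=cv2.imread('pics/s1.png')
cv2.imwrite('pics/c2.png',cv2.resize(p[130:290,200:400],None,fx=3,fy=3,interpolation=cv2.INTER_CUBIC))"
```

```text
tcp [ 0.4439 -0.2249  0.1534] rot [[-0.933, 0.36, 0.017], [0.36, 0.933, -0.003], [-0.017, 0.003, -1.0]] f [-0.4  0.9 -1.2] w 1.002 t 2.5
shift mm [ 4.4 10.3 87.4]
```

View pics/c2.png

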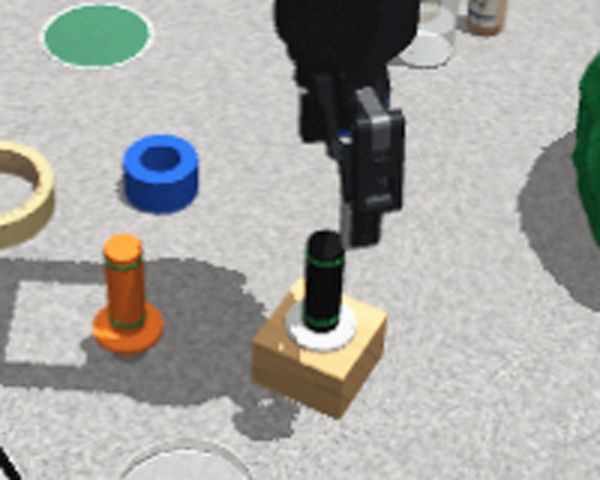

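The crop shows the open gripper above the black gauge at crop (325,280). The orange look-alike at (125,290) is well clear. I'll centre and descend.

step_arm:
  steps:
    - [4,10,0,0]
    - [0,0,0,0]
    - [0,0,25,0]
    - [0,0,25,0]
    - [0,0,20,0]
    - [0,0,10,0]
    - [0,0,0,0]

```text
time: 3.25
tool_pos: [0.4547, -0.2154, 0.0861]
tool_rot: [0.02, 0.18, 0.983, -0.005]
contact_force: [0.4, -0.2, -0.9]
gripper_width: 0.998
```

```bash
python3 -c "
from h import *
to(.445,-.214,.066)"
```

```text
tcp [ 0.4547 -0.2154  0.0861] rot [[-0.935, 0.354, 0.038], [0.353, 0.935, -0.017], [-0.041, -0.003, -0.999]] f [ 0.4 -0.2 -0.9] w 0.998 t 3.25
shift mm [10.4 -2.1 19.7]
```

step_arm:
  steps:
    - [8,-2,0,0]
    - [3,0,5,0]
    - [0,0,8,0]
    - [0,0,6,0]
    - [0,0,0,0]

```text
time: 3.75
tool_pos: [0.4461, -0.2149, 0.0701]
tool_rot: [0.024, 0.179, 0.983, -0.007]
contact_force: [0.0, -0.8, 0.2]
gripper_width: 0.996
```

```bash
python3 -c "
from h import *
to(.445,-.214,.066)"
```

```text
tcp [ 0.4461 -0.2149  0.0701] rot [[-0.934, 0.353, 0.044], [0.353, 0.936, -0.022], [-0.049, -0.005, -0.999]] f [ 0.  -0.8  0.2] w 0.996 t 3.75
shift mm [1.5 0.5 4. ]
```

step_arm:
  steps:
    - [1,0,3,0]
    - [0,0,0,0]
    - [0,0,0,0]
    - [0,0,0,0]
    - [0,0,0,0]
    - [0,0,0,0]
  claw: 0

```text
time: 4.35
tool_pos: [0.4456, -0.2149, 0.067]
tool_rot: [0.024, 0.179, 0.983, -0.007]
contact_force: [1.1, -0.2, -0.8]
gripper_width: 0.265
```

step_arm:
  steps:
    - [0,0,-10,0]
    - [0,0,-20,0]
    - [0,0,-20,0]
    - [0,0,-15,0]
    - [0,0,0,0]

```text
time: 4.85
tool_pos: [0.4414, -0.2126, 0.1343]
tool_rot: [0.023, 0.179, 0.983, -0.006]
contact_force: [0.8, -0.1, -2.4]
gripper_width: 0.265
```

```bash
python3 -c "
from h import *
to(.450,-.010,.13)"
```

```text
tcp [ 0.4414 -0.2126  0.1343] rot [[-0.935, 0.353, 0.042], [0.353, 0.936, -0.02], [-0.047, -0.004, -0.999]] f [ 0.8 -0.1 -2.4] w 0.265 t 4.85
shift mm [ 63.6 192.6   0.5]
```

step_arm:
  steps:
    - [10,30,0,0]
    - [13,38,0,0]
    - [13,38,0,0]
    - [13,38,0,0]
    - [10,30,0,0]
    - [0,0,0,0]
    - [0,0,0,0]

```text
time: 5.55
tool_pos: [0.446, -0.0232, 0.1278]
tool_rot: [0.021, 0.181, 0.983, -0.006]
contact_force: [-0.1, 0.0, -1.1]
gripper_width: 0.27
```

```bash
python3 -c "
from h import *
to(.450,-.010,.13)
for c in('scene','top'): snap(c,c+'2')
p=cv2.imread('pics/scene2.png')[120:240,190:340];q=cv2.imread('pics/top2.png')[130:250,200:350]
cv2.imwrite('pics/c3.png',cv2.resize(cv2.vconcat([p,q]),None,fx=2.5,fy=2.5,interpolation=cv2.INTER_CUBIC))"
```

```text
tcp [ 0.446  -0.0232  0.1278] rot [[-0.934, 0.356, 0.04], [0.355, 0.934, -0.02], [-0.044, -0.005, -0.999]] f [-0.1  0.  -1.1] w 0.27 t 5.55
shift mm [ 0.9 13.8 -2.3]
```

View pics/c3.png

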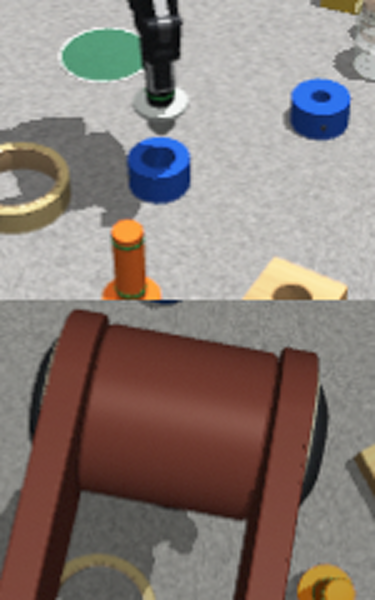

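The scene view shows the gauge held, with its flange at about (254,161), just behind collar_a's bore at about (253,183). The arm hides the view from above. I'll cross-check the flange position in the same camera against the collar.

```bash
python3 - <<'E'
from h import *
print("flange",world("scene",[254.4,161.2],z=.105))
for n in("scene0","scene2"):
    p=cv2.imread(f"pics/{n}.png");d=np.load(f"pics/{n}.npy");hsv=cv2.cvtColor(p,cv2.COLOR_BGR2HSV)
    v,u=np.mgrid[150:215,225:285];uv=np.c_[u.ravel(),v.ravel()]
    P=world("scene",uv,d[150:215,225:285].ravel());h=hsv[150:215,225:285].reshape(-1,3)
    b=(h[:,0]>95)&(h[:,0]<125)&(h[:,1]>120)&(P[:,2]>.027)
    q=P[b];print(n,"collar top bbox mid",(q.min(0)+q.max(0))/2,np.ptp(q,axis=0))
    f=(h[:,1]<60)&(h[:,2]>110)&(P[:,2]>.085)&(P[:,2]<.12)
    if f.sum()>10: q=P[f];print("flange pts",f.sum(),(q.min(0)+q.max(0))/2,np.ptp(q,axis=0))
E
```

```text
flange [[ 0.44577348 -0.03098316  0.105     ]]
scene0 collar top bbox mid [ 0.26795433 -0.34102939  0.36794852] [0.41969978 0.71319386 0.68175827]
scene2 collar top bbox mid [ 0.26777508 -0.34087442  0.36791775] [0.41934127 0.71350379 0.68181981]
flange pts 159 [ 0.40263124 -0.07178773  0.1027195 ] [0.13311833 0.13469544 0.00893548]
```

```bash
python3 - <<'E'
from h import *
p=cv2.imread("pics/scene2.png");d=np.load("pics/scene2.npy");h=cv2.cvtColor(p,cv2.COLOR_BGR2HSV)[150:215,225:285].reshape(-1,3)
v,u=np.mgrid[150:215,225:285];uv=np.c_[u.ravel(),v.ravel()];dd=d[150:215,225:285].ravel();P=world("scene",uv,dd)
def fit(m,n,r):
    from scipy.optimize import least_squares
    q=P[m];q=q[np.hypot(*(q[:,:2]-np.median(q[:,:2],axis=0)).T)<.04]
    print(n,len(q),"median",np.median(q,axis=0).round(4),"mid",((np.percentile(q,2,axis=0)+np.percentile(q,98,axis=0))/2).round(4),"z pct",np.percentile(q[:,2],[5,50,95]).round(4))
ok=dd>.2
fit(ok&(h[:,0]>95)&(h[:,0]<125)&(h[:,1]>120)&(abs(P[:,2]-.032)<.004),"collar top",.028)
fit(ok&(h[:,1]<60)&(h[:,2]>110)&(P[:,2]>.08)&(P[:,2]<.125),"flange",.023)
f=ok&(h[:,1]<60)&(h[:,2]>110)&(P[:,2]>.08)&(P[:,2]<.125);print("flange px",uv[f].min(0),uv[f].max(0))
E
```

```text
collar top 235 median [ 0.451  -0.0136  0.0302] mid [ 0.4506 -0.0124  0.0307] z pct [0.0285 0.0302 0.0324]
flange 161 median [ 0.4401 -0.0335  0.1041] mid [ 0.4464 -0.0271  0.1025] z pct [0.1007 0.1041 0.1057]
flange px [234 154] [264 214]
```

Both estimates agree: the gauge has to go about (+4, +13.5) mm in x and y. I'll centre it, then descend partway.

step_arm:
  steps:
    - [1,14,0,0]
    - [1,0,10,0]
    - [2,0,12,0]
    - [1,0,5,0]
    - [0,0,0,0]

```text
time: 6.15
tool_pos: [0.4467, -0.0144, 0.0973]
tool_rot: [0.02, 0.186, 0.982, -0.007]
contact_force: [-0.8, -0.1, -2.1]
gripper_width: 0.264
```

```bash
python3 -c "
from h import *
to(.4505,-.010,.06)
"
```

```text
tcp [ 0.4467 -0.0144  0.0973] rot [[-0.93, 0.365, 0.037], [0.364, 0.931, -0.022], [-0.043, -0.007, -0.999]] f [-0.8 -0.1 -2.1] w 0.264 t 6.15
shift mm [-0.4  5.7 37.3]
```

step_arm:
  steps:
    - [-2,5,0,0]
    - [0,1,0,0]
    - [0,0,0,0]

```text
time: 6.45
tool_pos: [0.4509, -0.0099, 0.097]
tool_rot: [0.02, 0.186, 0.982, -0.007]
contact_force: [0.5, -0.4, -1.4]
gripper_width: 0.265
```

```bash
python3 -c "
from h import *
to(.4505,-.010,.06)
snap('scene','s3');p=cv2.imread('pics/s3.png')
cv2.imwrite('pics/c4.png',cv2.resize(p[135:215,205:305],None,fx=5,fy=5,interpolation=cv2.INTER_CUBIC))"
```

```text
tcp [ 0.4509 -0.0099  0.097 ] rot [[-0.93, 0.366, 0.037], [0.366, 0.931, -0.022], [-0.042, -0.007, -0.999]] f [ 0.5 -0.4 -1.4] w 0.265 t 6.45
shift mm [ 1.9  0.  37. ]
```

View pics/c4.png

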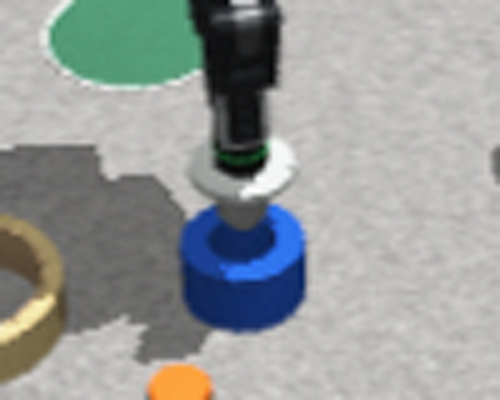

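The pin, tip at about crop (241,222), is centred over collar_a's bore at (243,240). I'll lower it in small rows.

step_arm:
  steps:
    - [0.5,0,6,0]
    - [0.5,0,7,0]
    - [0.5,0,7,0]
    - [0,0,0,0]

```text
time: 6.9
tool_pos: [0.4506, -0.0097, 0.076]
tool_rot: [0.021, 0.186, 0.982, -0.008]
contact_force: [-0.3, -0.2, -2.4]
gripper_width: 0.269
```

```bash
python3 -c "
from h import *
to(.4508,-.010,.059)"
```

```text
tcp [ 0.4506 -0.0097  0.076 ] rot [[-0.93, 0.366, 0.038], [0.365, 0.931, -0.023], [-0.044, -0.007, -0.999]] f [-0.3 -0.2 -2.4] w 0.269 t 6.9
shift mm [ 0.5 -0.1 17. ]
```

No contact force, and the pin tip is now at about z = 0.021, inside the bore. I'll continue down.

step_arm:
  steps:
    - [0.3,0,6,0]
    - [0.3,0,6,0]
    - [0,0,3,0]
    - [0,0,2,0]
    - [0,0,0,0]

```text
time: 7.4
tool_pos: [0.4517, -0.0101, 0.0595]
tool_rot: [0.021, 0.186, 0.982, -0.008]
contact_force: [-0.6, 0.3, -1.1]
gripper_width: 0.261
```

step_arm:
  steps:
    - [0,0,1.5,0]
    - [0,0,0,0]

```text
time: 7.6
tool_pos: [0.4528, -0.0103, 0.0592]
tool_rot: [0.022, 0.186, 0.982, -0.008]
contact_force: [0.5, 0.1, -2.2]
gripper_width: 0.263
```

```bash
python3 -c "
from h import *
to(.507,.190,.0595)
snap('scene','s4');p=cv2.imread('pics/s4.png')
cv2.imwrite('pics/c5.png',cv2.resize(p[135:215,205:305],None,fx=5,fy=5,interpolation=cv2.INTER_CUBIC))"
```

```text
tcp [ 0.4528 -0.0103  0.0592] rot [[-0.93, 0.366, 0.041], [0.365, 0.931, -0.023], [-0.046, -0.007, -0.999]] f [ 0.5  0.1 -2.2] w 0.263 t 7.6
shift mm [ 22.7 206.3  -2.8]
```

View pics/c5.png

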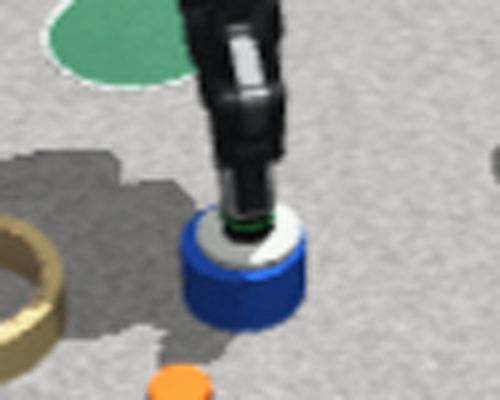

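The flange is seated on collar_a and the gauge is upright, with the collar still at its start place. Now I'll slide it.

step_arm:
  steps:
    - [1,8,0,0]
    - [1.5,15,0,0]
    - [2,18,0,0]
    - [2,18,0,0]

```text
time: 8.05
tool_pos: [0.4697, 0.0465, 0.0591]
tool_rot: [0.024, 0.188, 0.982, -0.01]
contact_force: [-1.4, -1.6, 1.9]
gripper_width: 0.269
```

```bash
python3 -c "
from h import *
to(.507,.190,.059)"
```

```text
tcp [0.4697 0.0465 0.0591] rot [[-0.928, 0.369, 0.043], [0.368, 0.929, -0.028], [-0.05, -0.01, -0.999]] f [-1.4 -1.6  1.9] w 0.269 t 8.05
shift mm [ 18.2 147.1  -2.3]
```

step_arm:
  steps:
    - [2.5,18,-0.2,0]
    - [2.5,20,-0.2,0]
    - [2.5,20,-0.2,0]
    - [2.5,20,-0.2,0]
    - [2.5,20,-0.2,0]
    - [2,15,0,0]

```text
time: 8.65
tool_pos: [0.5001, 0.1621, 0.0592]
tool_rot: [0.026, 0.187, 0.982, -0.012]
contact_force: [-1.0, -2.7, 3.5]
gripper_width: 0.265
```

```bash
python3 -c "
from h import *
to(.507,.190,.059)"
```

```text
tcp [0.5001 0.1621 0.0592] rot [[-0.929, 0.367, 0.046], [0.366, 0.93, -0.034], [-0.055, -0.015, -0.998]] f [-1.  -2.7  3.5] w 0.265 t 8.65
shift mm [ 3.8 28.5 -0.5]
```

step_arm:
  steps:
    - [2,14,0,0]
    - [2,12,0,0]
    - [0,4,0,0]
    - [0,0,0,0]
    - [0,0,0,0]
    - [0,0,0,0]

```text
time: 9.25
tool_pos: [0.5086, 0.1948, 0.0592]
tool_rot: [0.026, 0.185, 0.982, -0.013]
contact_force: [1.1, -1.2, 2.0]
gripper_width: 0.267
```

```bash
python3 -c "
from h import *
to(.507,.192,.059)
snap('scene','s5');p=cv2.imread('pics/s5.png')
cv2.imwrite('pics/c6.png',cv2.resize(p[100:190,180:300],None,fx=5,fy=5,interpolation=cv2.INTER_CUBIC))"
```

```text
tcp [0.5086 0.1948 0.0592] rot [[-0.93, 0.365, 0.047], [0.364, 0.931, -0.035], [-0.057, -0.016, -0.998]] f [ 1.1 -1.2  2. ] w 0.267 t 9.25
shift mm [ 0.5 -3.1  0.2]
```

View pics/c6.png

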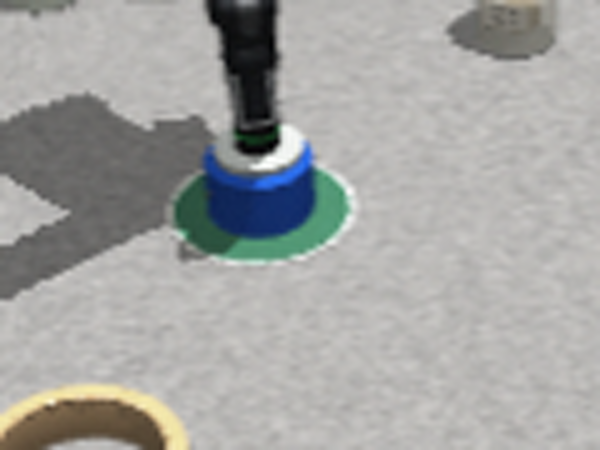

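The collar with the seated gauge lies inside the disc: the collar base is at crop (262,215) and the disc centre at (263,210). I'll release, retreat straight up, and move away so that the top camera sees it.

step_arm:
  steps:
    - [0,0,0,0]
    - [0,0,0,0]
    - [0,0,0,0]
    - [0,0,0,0]
    - [0,0,0,0]
    - [0,0,0,0]
  claw: 100

```text
time: 9.9
tool_pos: [0.5072, 0.1942, 0.0577]
tool_rot: [0.025, 0.186, 0.982, -0.012]
contact_force: [0.6, -0.9, 0.6]
gripper_width: 0.995
```

step_arm:
  steps:
    - [0,0,-15,0]
    - [0,0,-25,0]
    - [0,0,-30,0]
    - [0,0,-30,0]
    - [0,0,-30,0]
    - [0,0,0,0]

```text
time: 10.5
tool_pos: [0.5009, 0.199, 0.1969]
tool_rot: [0.025, 0.186, 0.982, -0.012]
contact_force: [0.6, 0.4, 0.3]
gripper_width: 1.0
```

step_arm:
  steps:
    - [30,35,0,0]
    - [30,35,0,0]
    - [30,35,0,0]
    - [30,35,0,0]
    - [30,35,0,0]
    - [20,20,0,0]
    - [0,0,0,0]

```text
time: 11.2
tool_pos: [0.4134, 0.4508, 0.1892]
tool_rot: [0.029, 0.189, 0.981, -0.01]
contact_force: [0.5, -1.0, 0.8]
gripper_width: 1.003
```

```bash
python3 - <<'E'
from h import *
to(.5,.2,.2)
p,d=snap("top","top9");q,_=snap("scene","scene9")
p=p[:,:,::-1];hsv=cv2.cvtColor(np.ascontiguousarray(p),cv2.COLOR_BGR2HSV)
v,u=np.mgrid[0:384,0:512];P=world("top",np.c_[u.ravel(),v.ravel()],d.ravel()).reshape(384,512,3)
blue=(hsv[...,0]>95)&(hsv[...,0]<125)&(hsv[...,1]>120)
for n,(x,y,r) in dict(a=(170,174,30),b=(266,116,26)).items():
    w=np.zeros_like(blue);w[y-r:y+r,x-r:x+r]=1;m=blue&w&(P[...,2]>.024)&(P[...,2]<.045)
    if m.sum()<5: print(n,"hidden");continue
    c,rad=cv2.minEnclosingCircle(np.c_[u[m],v[m]].astype(np.float32));print(n,c,rad,world("top",c,z=.032)[0],"z",np.percentile(P[m][:,2],[5,50,95]))
    m=w&(P[...,2]>.09)&(P[...,2]<.13)
    if n=="a" and m.any(): print("handle top",P[m].mean(0),np.percentile(P[m][:,2],90))
a=cv2.resize(p[90:230,110:310],None,fx=3,fy=3);b=cv2.resize(q[100:190,180:300,::-1],(400,300))
cv2.imwrite("pics/c7.png",cv2.vconcat([cv2.resize(a,(400,280)),b]))
E
```

```text
tcp [0.4134 0.4508 0.1892] rot [[-0.927, 0.372, 0.053], [0.371, 0.928, -0.031], [-0.061, -0.009, -0.998]] f [ 0.5 -1.   0.8] w 1.003 t 11.2
shift mm [-173.9 -200.7    1.5]
a (166.92222595214844, 172.05555725097656) 13.510929107666016 [0.50641244 0.18967759 0.032     ] z [0.02737883 0.03136877 0.03411321]
handle top [0.50759183 0.19190825 0.10468707] 0.10800632380065613
b (266.0, 115.34091186523438) 13.327370643615723 [ 0.62191491 -0.01751122  0.032     ] z [0.02835692 0.03167117 0.03416467]
```

View pics/c7.png

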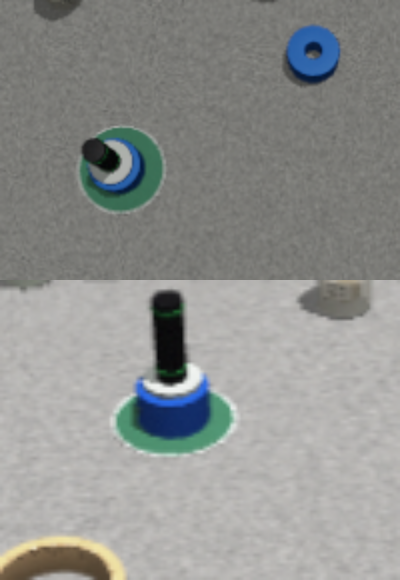

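Both views show collar_a on the disc and the gauge upright with its flange seated. The handle top is at about 0.107 m, as expected when fully home. Handing in.

```bash
python3 -c "
from plant import *
print(job_done())"
```

```text
the job is handed in; nothing more can be done
None
```

The job is done and handed in at about 11 s on the robot's clock; `job_done()` reports no verdict. I took the black gauge from its stand and lowered it fully into the 30 mm bore collar where it lay. I then slid that collar onto the green disc and released the gauge.

Last checks, from the cameras after I moved the arm clear:
- **Collar_a:** it lies about 1 mm from the disc's centre.
- **Gauge:** it stands upright, with its handle top at about 0.107 m, which is the height expected when it is fully home.
- **Collar_b:** it measures within 1 mm of its start.
- **Arm:** it is clear of everything, about 0.27 m away.

No check failed. Two things were slightly off along the way:
- **Tool tilt:** the tool drifted to a lean of about 3°, with no visible effect on the gauge.
- **Flange reading:** a first hand-read flange position was about 8 mm off. A refit from the depth data cut that to about 2 mm against the arm's own position before insertion.

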